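# Sort out the canister lids with a wobbly knob

## Task

Some of the four canister lids have a ball knob whose screw has worked loose, which you can tell by rocking it gently side to side. Stand each lid that has a loose knob flat on the wooden tray, clear of the screwdriver, ready to be tightened; leave the lids with tight knobs closed on their canisters and everything else standing where it is. The porcelain chips easily: do not pinch a lid or its knob with more than 20 N, and do not drop, knock or press it down hard.

Things in the scene. Friction and masses are not known exactly. Their poses are not given: they have to be found in the camera images.
- canister_1: One of four alike white porcelain canisters standing loose on the worktop, 104 mm across, 105 mm high, mouth 90 mm across inside, full, about 1.8 kg; about 6 N sideways at the knob begins to tip it. Origin: centre of its underside. Lid, 0.24 kg: plate 102 mm across, 9 mm thick, on the rim; below it a 10 mm deep flat-footed plug 87 mm across, 1.5 mm slack all round. All four look alike.
- canister_1_knob (a point): Point on canister 1's axis, 141 mm above its underside, where the 30 mm ball knob of its closed lid has its centre: 27 mm above the lid's top, 46 mm above the lid's foot, on a 12 mm neck. It stays with the canister. A tight knob is rigid with its lid. A loose one starts upright; 0.5 to 1 N sideways rocks it any way about its foot, up to 5 mm at the ball, and it stays as left.
- canister_2: One of four alike white porcelain canisters standing loose on the worktop, 104 mm across, 105 mm high, mouth 90 mm across inside, full, about 1.8 kg; about 6 N sideways at the knob begins to tip it. Origin: centre of its underside. Lid, 0.24 kg: plate 102 mm across, 9 mm thick, on the rim; below it a 10 mm deep flat-footed plug 87 mm across, 1.5 mm slack all round. All four look alike.
- canister_2_knob (a point): Point on canister 2's axis, 141 mm above its underside, where the 30 mm ball knob of its closed lid has its centre: 27 mm above the lid's top, 46 mm above the lid's foot, on a 12 mm neck. It stays with the canister. A tight knob is rigid with its lid. A loose one starts upright; 0.5 to 1 N sideways rocks it any way about its foot, up to 5 mm at the ball, and it stays as left.
- canister_3: One of four alike white porcelain canisters standing loose on the worktop, 104 mm across, 105 mm high, mouth 90 mm across inside, full, about 1.8 kg; about 6 N sideways at the knob begins to tip it. Origin: centre of its underside. Lid, 0.24 kg: plate 102 mm across, 9 mm thick, on the rim; below it a 10 mm deep flat-footed plug 87 mm across, 1.5 mm slack all round. All four look alike.
- canister_3_knob (a point): Point on canister 3's axis, 141 mm above its underside, where the 30 mm ball knob of its closed lid has its centre: 27 mm above the lid's top, 46 mm above the lid's foot, on a 12 mm neck. It stays with the canister. A tight knob is rigid with its lid. A loose one starts upright; 0.5 to 1 N sideways rocks it any way about its foot, up to 5 mm at the ball, and it stays as left.
- canister_4: One of four alike white porcelain canisters standing loose on the worktop, 104 mm across, 105 mm high, mouth 90 mm across inside, full, about 1.8 kg; about 6 N sideways at the knob begins to tip it. Origin: centre of its underside. Lid, 0.24 kg: plate 102 mm across, 9 mm thick, on the rim; below it a 10 mm deep flat-footed plug 87 mm across, 1.5 mm slack all round. All four look alike.
- canister_4_knob (a point): Point on canister 4's axis, 141 mm above its underside, where the 30 mm ball knob of its closed lid has its centre: 27 mm above the lid's top, 46 mm above the lid's foot, on a 12 mm neck. It stays with the canister. A tight knob is rigid with its lid. A loose one starts upright; 0.5 to 1 N sideways rocks it any way about its foot, up to 5 mm at the ball, and it stays as left.
- tray: Low wooden tray fixed on the worktop, left or right of the canisters: 280 mm long (its x) by 170 mm (its y), 14 mm high, walls 6 mm thick. Origin: centre of its underside; its inner floor is 6 mm above the origin. Room for two lids side by side along x on the half away from the screwdriver. A lid chips if pressed or knocked on it with more than 25 N.
- screwdriver: Screwdriver 160 mm long lying along the tray's long side, loose, near the wall on the tray's +y side; its handle, the thickest part, is about 26 mm thick. Origin: under the middle of its length, its x along the tool.
- board: Wooden chopping board, fixed, 280 x 170 x 18 mm, on the other side from the tray. Origin: centre of its underside.
- oil_bottle: Bystander: green glass oil bottle standing among the canisters, 60 mm across, 252 mm high with its steel pourer. Origin: centre of its underside, z up.
- pepper_mill: Bystander: dark wooden pepper mill standing among the canisters, 54 mm across, 210 mm high. Origin: centre of its underside, z up.
- mug: Bystander: blue mug behind the canisters, 82 mm across without its handle, 92 mm high. Origin: centre of its underside.
- jam_jar: Bystander: jam jar on the chopping board, 64 mm across, 85 mm high. Origin: centre of its underside.
- timer: Bystander: white kitchen timer on the chopping board, 60 mm across, 56 mm high. Origin: centre of its underside.
Mind the look-alikes: they are no part of the job. Leave any green or pink look-alike of the canister_2 alone. Leave any purple look-alike of the canister_3 alone.

How it is judged:
At the end, for the whole second after the job is handed in: Lids with loose knobs lie flat (4 degrees) on the tray's floor, clear of the screwdriver, centres well inside its edges; lids with tight knobs are closed on their canisters (centred to 5 mm, seated to 4 mm); canisters upright; canisters, screwdriver and bystanders within 30 mm of their starts (x of loose_lid_a in the frame of tray between -0.1 and 0.1 m and y of loose_lid_a in the frame of tray between -0.06 and 0.06 m and z of each of loose_lid_a, loose_lid_b in the frame of tray below 0.01 m and angle between each of loose_lid_a, loose_lid_b's own z axis and vertical below 0.07 rad and linear speed of each of loose_lid_a, loose_lid_b below 0.02 m/s and contact force between each of loose_lid_a, loose_lid_b and screwdriver below 0.1 N and x of loose_lid_b in the frame of tray between -0.1 and 0.1 m and y of loose_lid_b in the frame of tray between -0.06 and 0.06 m and ((horizontal distance between tight_lid_a and canister_1 below 0.005 m and z of tight_lid_a in the frame of canister_1 below 0.099 m) or (horizontal distance between tight_lid_a and canister_2 below 0.005 m and z of tight_lid_a in the frame of canister_2 below 0.099 m) or (horizontal distance between tight_lid_a and canister_3 below 0.005 m and z of tight_lid_a in the frame of canister_3 below 0.099 m) or (horizontal distance between tight_lid_a and canister_4 below 0.005 m and z of tight_lid_a in the frame of canister_4 below 0.099 m)) and distance of each of tight_lid_a, tight_lid_b, canister_1, canister_2, canister_3, canister_4, oil_bottle, pepper_mill, mug, jam_jar, timer, screwdriver from where it was at the start of the episode below 0.03 m and angle between each of tight_lid_a, tight_lid_b's own z axis and vertical below 0.05 rad and ((horizontal distance between tight_lid_b and canister_1 below 0.005 m and z of tight_lid_b in the frame of canister_1 below 0.099 m) or (horizontal distance between tight_lid_b and canister_2 below 0.005 m and z of tight_lid_b in the frame of canister_2 below 0.099 m) or (horizontal distance between tight_lid_b and canister_3 below 0.005 m and z of tight_lid_b in the frame of canister_3 below 0.099 m) or (horizontal distance between tight_lid_b and canister_4 below 0.005 m and z of tight_lid_b in the frame of canister_4 below 0.099 m)) and angle between each of canister_1, canister_2, canister_3, canister_4's own z axis and vertical below 0.03 rad); the robot touches nothing.
It fails at once if a lid or its knob was pinched or pushed with more than 20 N a finger (40 N for both together) (contact force between the fingers and loose_lid_a above 40 N or contact force between the fingers and loose_lid_b above 40 N or contact force between the fingers and tight_lid_a above 40 N or contact force between the fingers and tight_lid_b above 40 N).
It fails at once if a lid was knocked, dropped or pressed on the tray, a canister, the board or the worktop with more than 25 N (contact force between any of loose_lid_a, loose_lid_b, tight_lid_a, tight_lid_b and tray above 25 N or contact force between any of loose_lid_a, loose_lid_b, tight_lid_a, tight_lid_b and board above 25 N or contact force between any of loose_lid_a, loose_lid_b, tight_lid_a, tight_lid_b and table above 25 N or (contact force between loose_lid_a and canister_1 above 25 N or contact force between loose_lid_a and canister_2 above 25 N or contact force between loose_lid_a and canister_3 above 25 N or contact force between loose_lid_a and canister_4 above 25 N) or (contact force between loose_lid_b and canister_1 above 25 N or contact force between loose_lid_b and canister_2 above 25 N or contact force between loose_lid_b and canister_3 above 25 N or contact force between loose_lid_b and canister_4 above 25 N) or (contact force between tight_lid_a and canister_1 above 25 N or contact force between tight_lid_a and canister_2 above 25 N or contact force between tight_lid_a and canister_3 above 25 N or contact force between tight_lid_a and canister_4 above 25 N) or (contact force between tight_lid_b and canister_1 above 25 N or contact force between tight_lid_b and canister_2 above 25 N or contact force between tight_lid_b and canister_3 above 25 N or contact force between tight_lid_b and canister_4 above 25 N)).
It fails at once if a lid was let fall from more than about 10 mm, or tipped over (angle between any of loose_lid_a, loose_lid_b, tight_lid_a, tight_lid_b's own z axis and vertical above 0.7 rad or (contact force between the fingers and loose_lid_a below 0.05 N and linear speed of loose_lid_a above 0.45 m/s) or (contact force between the fingers and loose_lid_b below 0.05 N and linear speed of loose_lid_b above 0.45 m/s) or (contact force between the fingers and tight_lid_a below 0.05 N and linear speed of tight_lid_a above 0.45 m/s) or (contact force between the fingers and tight_lid_b below 0.05 N and linear speed of tight_lid_b above 0.45 m/s)).
It fails at once if a canister knocked over or shoved more than 40 mm (angle between any of canister_1, canister_2, canister_3, canister_4's own z axis and vertical above 0.25 rad or distance of any of canister_1, canister_2, canister_3, canister_4 from where it was at the start of the episode above 0.04 m).
It fails at once if a bystander knocked over or pushed more than 40 mm (distance of any of oil_bottle, pepper_mill, mug, jam_jar, timer, screwdriver from where it was at the start of the episode above 0.04 m or angle between any of oil_bottle, pepper_mill, mug, jam_jar, timer's own z axis and vertical above 0.3 rad).
It also fails if it takes over 72 s, if anything falls off the work surface, if the arm or the gripper's body presses on something with over 40 N, if the wrist force passes 120 N, or if a joint passes its speed limit or range.

## Robot

A 6-joint arm with a two-finger parallel gripper is mounted at the origin on the work surface. World frame = base frame: x ahead of the robot, y to its left, z up, the work surface at z = 0. Lengths are in m, angles in rad, forces in N, time in s.
With the tool pointing down it reaches from about 0.325 to 0.775 m from the base axis. Payload 5.5 kg.
Tool frame: the origin (TCP) lies midway between the tips of the shut fingers; the grasp point (between the pads) lies 19 mm behind it (manip.grip_point_offset is the z of the grasp point in the tool frame, in m); z points along the fingers, y is the line along which they close (so a half turn about z gives the same grasp; the last joint's range is limited). The gripper opens to 88 mm and grips with 3 to 60 N. Pads are 20 mm wide; open, the fingers measure 115 mm over their backs; the gripper's body (75 mm by 178 mm) begins 61 mm behind the grasp point.
Start: joints at [1.045, 0.091, 1.231, -0, 1.82, -0.057], TCP at [0.271, 0.535, 0.223] pointing down, gripper open.
Joint ranges: [-2.87, 2.87], [-0.86, 2.18], [0.17, 2.46], [-1.51, 4.65], [0.06, 2.69], [-2.65, 2.65]. Speed limits (rad/s): [2.57, 2.57, 3.01, 3.14, 3.14, 3.14].

## Interface

Orientations are given as a unit quaternion [x, y, z, w].
In Python, from rig import observe, get_image, manip gives the robot as it stands.
- The arm moves only by the tool servo_tool, never from a script. Its argument "steps" is text: rows parted by semicolons, each of 7 numbers parted by spaces: the shift along the world's x, y, z in units of 0.5 m (1.0 is 0.5 m), then the turn, a rotation vector about the world's x, y, z in units of pi rad (1.0 is pi rad), then the opening, from 0 (shut) to 1 (fully open). In form: x y z wx wy wz fingers; .... A call has 1 to 5 rows; each row is the pose to reach, as a shift and turn from the pose commanded when the call began, turning the shorter way round; what a row does not reach only later rows make up. A row lasts 1/8 s, in which the tool goes at most 62.5 mm and 10.7 degrees, less where a joint would pass 70% of its speed; a pose out of reach is approached as far as the arm can. A call with a number of a shift or a turn outside -1 to 1 is refused whole. A call with a gripper value outside its range is refused whole. The fingers move at their own pace and stop on an object; "squeeze" is the grip in N (left out, the last holds). Time passes only in rows, so rows that repeat a pose let the fingers close. It gives the time, the measured TCP pose, the force, the opening and the grip force at its end, in the units of the state.
- observe(): the state, without advancing time (a new reading comes with each control period).
- get_image(name): name is "scene" or "top" or "wrist"; returns a dict with "color" (400x640x3 uint8, red, green, blue), "fx", "fy", "cx", "cy" (pixels), "R" (3x3) and "t" (3): a world point X has camera coordinates R X + t. Camera axes: x right, y down, z forward; pixel columns grow to the right and rows downward; lengths in m; the calibration is good to about 2 mm. A picture is of the moment at which its call begins. There is no depth.
- manip.sign_off(): hands the job in; it is judged then, once.
The state is a dict: "time": time; "joints": joint angles; "joint_velocities": joint speeds; "joint_torque": joint torques, N m; "tcp_pos": TCP position; "ee_rot": TCP orientation; "wrist_force": force on the tool from outside, world axes, zero at the start; "ft_torque": the same for the moment, N m; "gripper_width": finger opening in m; "grip_force": force on a finger pad.
Only numpy, scipy, OpenCV 4.12 (cv2) and the standard library are available. Lean on these libraries where they do the work, as an engineer would, in place of code of your own. Each camera call takes 0.05 s, during which the arm holds its last target. There are 200 camera calls.

## Working session

There is one attempt and no reset: what is moved stays moved. The work goes in short steps, Python scripts to look and compute and a tool call to move; the robot and the scene stay as the last step left them, time stands still between calls to the robot, and variables do not carry over. Pictures are saved under pics/ and viewed, at most 11 in all, crops included, and the job is handed in when it is done.

Besides the shell and the picture viewer there is one more tool, called after "Call:" in YAML: its name, and indented under it one key for each argument. servo_tool: Moves the arm, as the interface text tells. Shifts and turns lie within -1 to 1; 1 stands for 0.5 m of shift or pi rad of turn. Its arguments: {"type":"object","properties":{"steps":{"type":"string"},"squeeze":{"type":"number"}},"required":["steps"]}

```bash
mkdir -p pics; ls; python3 - <<'E'
from rig import observe,get_image,manip
import cv2,numpy as np
o=observe();print({k:np.round(v,3).tolist() for k,v in o.items()}, manip.grip_point_offset)
for n in("scene","top"):
    g=get_image(n);cv2.imwrite(f"pics/{n}0.png",g["color"][...,::-1])
    print(n,g["fx"],g["fy"],g["cx"],g["cy"],np.round(g["R"],4).tolist(),np.round(g["t"],4).tolist())
E
```

```text
pics
{'time': 0.0, 'joints': [1.045, 0.092, 1.232, 0.0, 1.82, -0.057], 'joint_velocities': [0.002, -0.0, 0.0, 0.0, 0.001, 0.0], 'joint_torque': [-0.0, -44.644, -40.645, 0.07, 0.029, -0.0], 'tcp_pos': [0.271, 0.535, 0.222], 'ee_rot': [0.232, 0.973, -0.001, -0.0], 'wrist_force': [-0.116, 0.025, 0.505], 'ft_torque': [-0.018, -0.007, 0.013], 'grip_force': 0.0, 'gripper_width': 0.088} -0.0187
scene 517.7209670188938 517.7209670188938 318.05839236370934 202.89212695351708 [[-0.0495, 0.9988, 0.005], [0.8148, 0.0433, -0.5782], [-0.5777, -0.0245, -0.8159]] [-0.0003, -0.4059, 2.2932]
top 483.8351733139663 483.8351733139663 319.6338795933859 204.11003451930975 [[-0.0858, -0.9963, 0.0043], [-0.9765, 0.0832, -0.1987], [0.1976, -0.0212, -0.9801]] [0.0816, 0.5388, 1.3106]
```

View pics/top0.png

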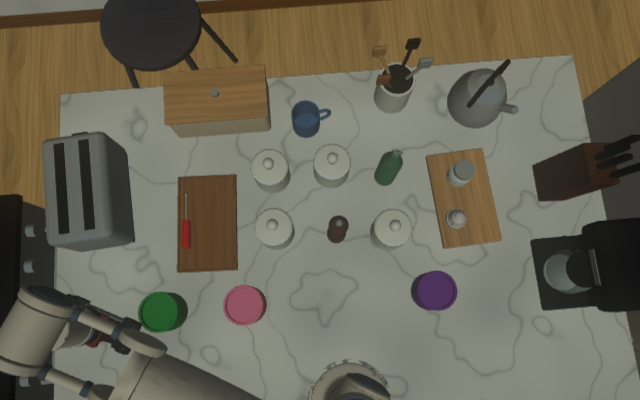

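View pics/scene0.png

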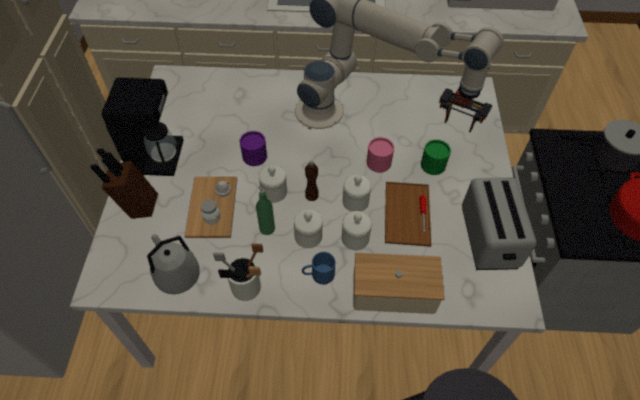

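Candidates in the top view: white canisters (270,168), (332,163), (274,227) and (392,228). Look-alikes to leave alone are green (162,312), pink (245,305) and purple (436,291). The tray is the dark board with a rim at (207,222), with a red screwdriver at (186,220). The chopping board is at (463,198), the bottle at (389,167) and the mill at (338,229). Next I'll measure and take a close crop.

```bash
cat > h.py <<'E'
from rig import observe,get_image,manip
import cv2,numpy as np
def ray(g,u,v,z):
    d=g["R"].T@np.array([(u-g["cx"])/g["fx"],(v-g["cy"])/g["fy"],1]); c=-g["R"].T@g["t"]
    return c+d*(z-c[2])/d[2]
def proj(g,X):
    p=g["R"]@np.array(X,float)+g["t"]; return np.array([g["fx"]*p[0]/p[2]+g["cx"],g["fy"]*p[1]/p[2]+g["cy"]])
E
python3 - <<'E'
from h import *
g=get_image("top");I=g["color"];hsv=cv2.cvtColor(I,cv2.COLOR_RGB2HSV)
S=4;x0,y0=245,130
c=cv2.resize(I[y0:y0+130,x0:x0+180],None,fx=S,fy=S,interpolation=cv2.INTER_CUBIC)
gr=cv2.cvtColor(c,cv2.COLOR_RGB2GRAY)
cc=c.copy()
for rng,z,n in((( 16,32),.141,"knob"),((70,100),.114,"lid")):
    h=cv2.HoughCircles(gr,cv2.HOUGH_GRADIENT,1,100,param1=60,param2=12 if n=="knob" else 25,minRadius=rng[0],maxRadius=rng[1])
    for u,v,r in (h[0] if h is not None else []):
        U,V=u/S+x0-.375,v/S+y0-.375
        print(n,round(U,1),round(V,1),r/S,np.round(ray(g,U,V,z),4)); cv2.circle(cc,(int(u),int(v)),int(r),(255,0,0) if n=="knob" else (0,200,0),1)
cv2.imwrite("pics/crop.png",cc[...,::-1])
def blob(n,m,z):
    k,l,s,ct=cv2.connectedComponentsWithStats(m.astype(np.uint8))
    i=1+np.argmax(s[1:,4]);r=cv2.minAreaRect(np.argwhere(l==i)[:,::-1].astype(np.float32))
    print(n,s[i],np.round(ct[i],1),[np.round(ray(g,*p,z),3)[:2].tolist() for p in cv2.boxPoints(r)],np.round(ray(g,*ct[i],z),3)[:2])
H,Sa,V=[hsv[...,i].astype(int) for i in range(3)]
reg=np.zeros(H.shape,bool);reg[165:280,165:245]=1
blob("tray",reg&(Sa>80)&(H<20),.014)
blob("driver red",reg&(Sa>170)&(V>120)&((H<6)|(H>174)),.015)
reg[:]=0;reg[140:195,365:410]=1;blob("bottle",reg&(H>40)&(H<90)&(Sa>60),.1)
reg[:]=0;reg[205:250,320:355]=1;blob("mill",reg&(V<90),.1)
for n,b,t,z in(("bottle",(382,180),(397,153),.252),("mill",(337,238),(341,221),.21)):
    print(n,ray(g,*b,0),ray(g,*t,z))
E
```

```text
knob 394.5 225.2 5.975 [ 0.4534 -0.153   0.141 ]
knob 331.8 157.0 5.25 [ 0.6523 -0.0064  0.141 ]
knob 267.8 164.2 5.275 [0.6467 0.1664 0.141 ]
knob 272.0 223.8 5.625 [0.4846 0.1658 0.141 ]
knob 336.2 223.8 7.85 [ 0.4704 -0.0016  0.141 ]
lid 272.5 227.0 18.275 [0.4803 0.1672 0.114 ]
tray [ 177  175   61   97 5561] [206.9 223.6] [[0.673, 0.448], [0.661, 0.273], [0.381, 0.283], [0.393, 0.452]] [0.522 0.363]
driver red [183 221   5  27 101] [184.6 234.9] [[0.461, 0.433], [0.536, 0.431], [0.535, 0.419], [0.46, 0.422]] [0.495 0.427]
bottle [376 151  26  34 480] [388.6 169.8] [[0.591, -0.115], [0.672, -0.171], [0.644, -0.211], [0.563, -0.154]] [ 0.615 -0.162]
mill [327 215  22  28 434] [337.  228.9] [[0.435, 0.031], [0.507, 0.008], [0.491, -0.041], [0.42, -0.018]] [ 0.463 -0.004]
bottle [ 0.61167619 -0.15639296  0.        ] [ 0.61539534 -0.16077408  0.252     ]
mill [ 0.45074648 -0.00733727  0.        ] [ 0.46538258 -0.01031999  0.21      ]
```

View pics/crop.png

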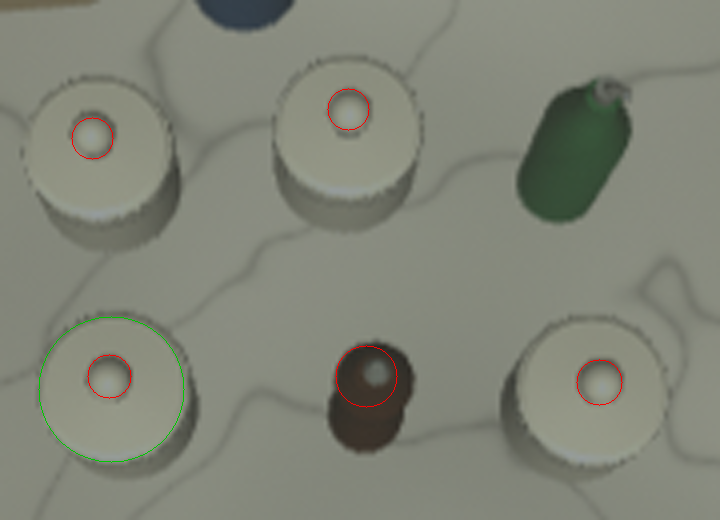

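The crop shows four white knobs in the red circles. In top-view pixels they are A (268,164), B (332,157), C (272,224) and D (394,225). The fifth circle is the dark pepper mill, which I ignore. World positions:

| Canister | x (m) | y (m) |
|---|---|---|
| A | 0.647 | 0.166 |
| B | 0.652 | -0.006 |
| C | 0.484 | 0.166 |
| D | 0.453 | -0.153 |

I go to C first, with the fingers closing along world x.

Call:
servo_tool:
  steps: "0.426 -0.738 -0.06 0 0 -0.351 1; 0.426 -0.738 -0.06 0 0 -0.351 1; 0.426 -0.738 -0.06 0 0 -0.351 1; 0.426 -0.738 -0.06 0 0 -0.351 1; 0.426 -0.738 -0.06 0 0 -0.351 1"
  squeeze: 4

```text
time: 0.78
tcp_pos: [0.4275, 0.2634, 0.2003]
ee_rot: [0.649, 0.761, 0.0, 0.0]
wrist_force: [0.6, 0.8, -0.3]
gripper_width: 0.0876
grip_force: 0.0
```

Call:
servo_tool:
  steps: "0.113 -0.195 -0.03 0 0 -0.052 0.8; 0.113 -0.195 -0.03 0 0 -0.052 0.8; 0.113 -0.195 -0.03 0 0 -0.052 0.8; 0.113 -0.195 -0.03 0 0 -0.052 0.8"

```text
time: 1.27
tcp_pos: [0.4832, 0.1681, 0.1856]
ee_rot: [0.707, 0.707, -0.0, -0.0]
wrist_force: [-0.4, -0.0, -0.3]
gripper_width: 0.07
grip_force: 0.0
```

```bash
python3 - <<'E'
from h import *
o=observe();print(o["time"],np.round(o["tcp_pos"],4),np.round(o["ee_rot"],4),np.round(o["wrist_force"],2),o["gripper_width"])
g=get_image("wrist");cv2.imwrite("pics/w0.png",g["color"][...,::-1])
for z in(.141,.114):print(proj(g,[.484,.166,z]))
E
```

```text
1.275 [0.4832 0.1681 0.1856] [ 7.068e-01  7.074e-01 -1.000e-04 -4.000e-04] [-0.37 -0.   -0.32] 0.07001021965392394
[323.79233271 221.03754439]
[323.51224032 209.25364392]
```

View pics/w0.png

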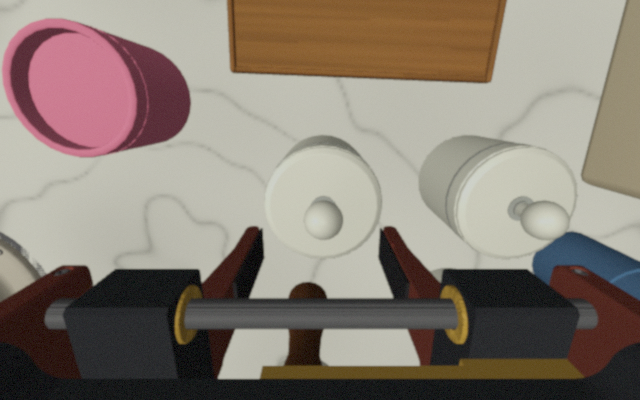

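The wrist view shows C's knob at (323,219), within 2 px of the prediction, and centred between the fingers. I descend and close lightly.

Call:
servo_tool:
  steps: "0.001 -0.004 -0.06 0 0 0 0.6; 0.001 -0.004 -0.11 0 0 0 0.5; 0.001 -0.004 -0.127 0 0 0 0.45; 0.001 -0.004 -0.127 0 0 0 0.45"

```text
time: 1.82
tcp_pos: [0.4835, 0.1667, 0.1223]
ee_rot: [0.706, 0.708, -0.0, -0.0]
wrist_force: [1.2, 0.2, 1.0]
gripper_width: 0.0399
grip_force: 0.0
```

Call:
servo_tool:
  steps: "0 0 0 0 0 0 0.3; 0 0 0 0 0 0 0.3; 0 0 0 0 0 0 0.3"
  squeeze: 4

```text
time: 2.2
tcp_pos: [0.4845, 0.1661, 0.1235]
ee_rot: [0.707, 0.708, 0.001, 0.0]
wrist_force: [0.4, 1.2, 4.5]
gripper_width: 0.0295
grip_force: 4.0
```

Call:
servo_tool:
  steps: "0.004 0 0 0 0 0 0.3; 0.008 0 0 0 0 0 0.3; 0.008 0 0 0 0 0 0.3"

```text
time: 2.58
tcp_pos: [0.4878, 0.1657, 0.122]
ee_rot: [0.707, 0.707, -0.0, -0.0]
wrist_force: [-2.8, -0.1, 3.0]
gripper_width: 0.0293
grip_force: 4.0
```

Call:
servo_tool:
  steps: "-0.008 0 0 0 0 0 0.3; -0.016 0 0 0 0 0 0.3; -0.016 0 0 0 0 0 0.3"

```text
time: 2.95
tcp_pos: [0.4804, 0.1658, 0.1228]
ee_rot: [0.707, 0.707, 0.001, 0.001]
wrist_force: [2.9, -0.1, 4.7]
gripper_width: 0.0294
grip_force: 4.0
```

Call:
servo_tool:
  steps: "0.008 0 0 0 0 0 0.3; 0.008 0 0 0 0 0 0.45; 0.008 0 0 0 0 0 0.7; 0.008 0 0.06 0 0 0 0.8; 0.008 0 0.12 0 0 0 0.8"

```text
time: 3.58
tcp_pos: [0.4834, 0.1657, 0.1818]
ee_rot: [0.707, 0.708, -0.001, -0.001]
wrist_force: [-0.1, -0.3, 0.2]
gripper_width: 0.0659
grip_force: 0.0
```

Call:
servo_tool:
  steps: "0.11 0 0 0 0 0 0.8; 0.22 0 0 0 0 0 0.8; 0.326 0 0 0 0 0 0.6; 0.326 0 0 0 0 0 0.6; 0.326 0 0 0 0 0 0.6"

```text
time: 4.2
tcp_pos: [0.6463, 0.1658, 0.1813]
ee_rot: [0.707, 0.708, -0.001, -0.001]
wrist_force: [-0.5, 0.3, 1.6]
gripper_width: 0.053
grip_force: 0.0
```

```bash
python3 - <<'E'
from h import *
o=observe();print(o["time"],np.round(o["tcp_pos"],4),np.round(o["ee_rot"],4),np.round(o["wrist_force"],2),o["gripper_width"])
g=get_image("wrist");cv2.imwrite("pics/w1.png",g["color"][...,::-1])
for z in(.141,.114):print(proj(g,[.647,.166,z]),proj(g,[.484,.166,z]))
E
```

```text
4.2 [0.6463 0.1658 0.1813] [ 7.067e-01  7.075e-01 -8.000e-04 -6.000e-04] [-0.53  0.29  1.62] 0.053040884814164205
[323.74450173 220.24632686] [105.10492441 219.84296099]
[323.50889896 208.29628837] [128.10328518 207.95088921]
```

View pics/w1.png

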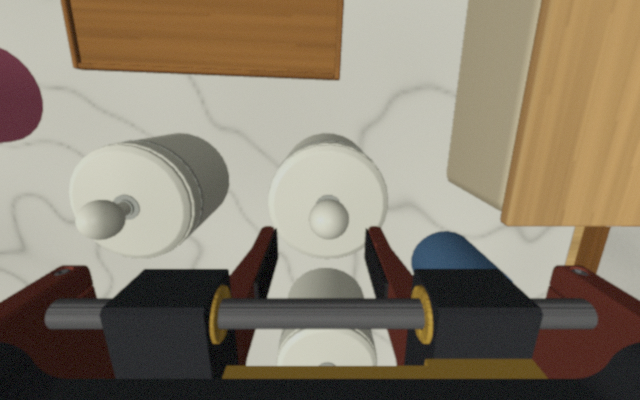

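A's knob is at (329,218), so A sits at about x=0.650. C's knob at (101,219) looks offset from its foot at (130,207), so I zoom in on it.

```bash
python3 - <<'E'
import cv2,numpy as np
I=cv2.imread("pics/w1.png");a=I[130:265,55:225];b=cv2.imread("pics/w0.png")[130:265,410:580][:,::-1]
f=lambda c:cv2.convertScaleAbs(cv2.resize(c,None,fx=2.3,fy=3.0,interpolation=cv2.INTER_CUBIC),alpha=1.6,beta=-130)
cv2.imwrite("pics/z.png",np.hstack([f(a),f(b)]))
E
```

```text
(no output)
```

View pics/z.png

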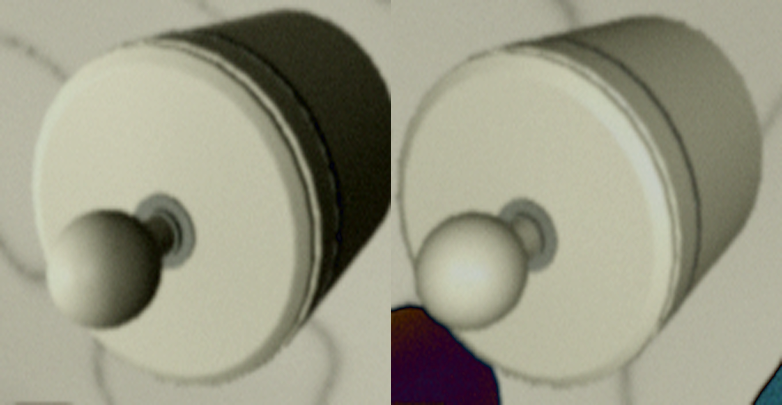

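The crop compares C (left) with untouched A (right, mirrored). C's ball-to-washer distance is about 27 px and A's about 23 px, so C's knob has stayed leaning about 3.5 mm toward -x. C therefore looks loose. I test A with an ungripped push.

Call:
servo_tool:
  steps: "0.009 0.002 -0.06 0 0 0 0.6; 0.009 0.002 -0.119 0 0 0 0.5; 0.009 0.002 -0.119 0 0 0 0.45; 0.009 0.002 -0.119 0 0 0 0.45"

```text
time: 4.75
tcp_pos: [0.6514, 0.1671, 0.1254]
ee_rot: [0.707, 0.708, 0.001, 0.001]
wrist_force: [-0.1, 0.0, 1.3]
gripper_width: 0.0396
grip_force: 0.0
```

Call:
servo_tool:
  steps: "0.008 0 0 0 0 0 0.45; 0.012 0 0 0 0 0 0.45; 0.016 0 0 0 0 0 0.45; 0.016 0 0 0 0 0 0.45"

```text
time: 5.25
tcp_pos: [0.6586, 0.167, 0.1243]
ee_rot: [0.707, 0.708, -0.001, -0.001]
wrist_force: [-7.7, -0.4, 6.1]
gripper_width: 0.041
grip_force: 4.0
```

Call:
servo_tool:
  steps: "-0.016 0 0 0 0 0 0.45; -0.024 0 0 0 0 0 0.45; -0.032 0 0 0 0 0 0.45; -0.032 0 0 0 0 0 0.45"

```text
time: 5.75
tcp_pos: [0.6452, 0.1667, 0.1242]
ee_rot: [0.707, 0.707, 0.002, 0.002]
wrist_force: [5.7, 0.7, 1.4]
gripper_width: 0.0396
grip_force: 3.0
```

A reacts with 6–8 N, so it is tight. I back off to its centre, rise and go to B.

Call:
servo_tool:
  steps: "0.014 0 0 0 0 0 0.45; 0.014 0 0 0 0 0 0.6; 0.014 0 0.06 0 0 0 0.7; 0.014 0 0.12 0 0 0 0.7"

```text
time: 6.25
tcp_pos: [0.6499, 0.1667, 0.1822]
ee_rot: [0.707, 0.708, -0.001, -0.001]
wrist_force: [0.1, 0.2, 1.0]
gripper_width: 0.0612
grip_force: 0.0
```

Call:
servo_tool:
  steps: "0.002 -0.11 0 0 0 0 0.7; 0.004 -0.22 0 0 0 0 0.7; 0.004 -0.344 0 0 0 0 0.6; 0.004 -0.344 0 0 0 0 0.6; 0.004 -0.344 0 0 0 0 0.6"

```text
time: 6.88
tcp_pos: [0.6523, -0.0049, 0.1823]
ee_rot: [0.707, 0.707, -0.0, -0.001]
wrist_force: [0.6, -0.3, -0.0]
gripper_width: 0.0526
grip_force: 0.0
```

```bash
python3 - <<'E'
from h import *
o=observe();print(o["time"],np.round(o["tcp_pos"],4),np.round(o["ee_rot"],4),np.round(o["wrist_force"],2),o["gripper_width"])
g=get_image("wrist");I=g["color"]
print("pred",proj(g,[.652,-.006,.141]),"A",proj(g,[.65,.167,.141]))
c=cv2.resize(cv2.cvtColor(I,cv2.COLOR_RGB2GRAY)[170:270,250:400],None,fx=4,fy=4,interpolation=cv2.INTER_CUBIC)
h=cv2.HoughCircles(c,cv2.HOUGH_GRADIENT,1,100,param1=40,param2=15,minRadius=60,maxRadius=100)
print(h[0][:3]/4+[250,170,0] if h is not None else h)
cv2.imwrite("pics/w2.png",I[...,::-1])
E
```

```text
6.875 [ 0.6523 -0.0049  0.1823] [ 7.069e-01  7.073e-01 -1.000e-04 -6.000e-04] [ 0.63 -0.31 -0.03] 0.05262617877219354
pred [322.39739372 221.45235306] A [319.58637335 -56.85625696]
[[320.875      221.625       19.95000076]
 [254.625      236.875       22.625     ]
 [382.125      242.375       18.67499924]]
```

View pics/w2.png

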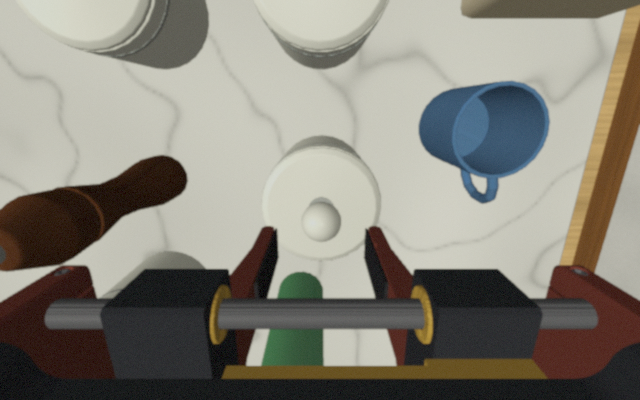

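B's knob is at (321,221) as predicted, giving (0.651,-0.006). I apply the same cage push.

Call:
servo_tool:
  steps: "-0.002 -0.002 -0.06 0 0 0 0.6; -0.002 -0.002 -0.119 0 0 0 0.5; -0.002 -0.002 -0.119 0 0 0 0.45; -0.002 -0.002 -0.119 0 0 0 0.45"

```text
time: 7.42
tcp_pos: [0.6519, -0.0051, 0.1245]
ee_rot: [0.706, 0.708, 0.0, 0.0]
wrist_force: [-0.1, -0.5, 0.5]
gripper_width: 0.0396
grip_force: 0.0
```

Call:
servo_tool:
  steps: "0.008 0 0 0 0 0 0.45; 0.012 0 0 0 0 0 0.45; 0.016 0 0 0 0 0 0.45; 0.016 0 0 0 0 0 0.45"

```text
time: 7.92
tcp_pos: [0.6597, -0.0063, 0.1233]
ee_rot: [0.707, 0.707, 0.0, 0.0]
wrist_force: [0.7, 1.1, -0.3]
gripper_width: 0.0395
grip_force: 0.0
```

Call:
servo_tool:
  steps: "-0.016 0 0 0 0 0 0.45; -0.024 0 0 0 0 0 0.45; -0.032 0 0 0 0 0 0.45; -0.032 0 0 0 0 0 0.45"

```text
time: 8.43
tcp_pos: [0.643, -0.0062, 0.1234]
ee_rot: [0.707, 0.708, -0.0, 0.0]
wrist_force: [-0.0, 0.5, -0.0]
gripper_width: 0.0395
grip_force: 0.0
```

B barely reacts (under 1 N), so it is loose. I centre on it, grip at 12 N and lift.

Call:
servo_tool:
  steps: "0.016 0 -0.002 0 0 0 0.45; 0.016 0 -0.002 0 0 0 0.3; 0.016 0 -0.002 0 0 0 0.25; 0.016 0 -0.002 0 0 0 0.25; 0.016 0 -0.002 0 0 0 0.25"
  squeeze: 12

```text
time: 9.05
tcp_pos: [0.6514, -0.0063, 0.1218]
ee_rot: [0.707, 0.707, -0.0, -0.0]
wrist_force: [-0.3, -0.4, -2.0]
gripper_width: 0.0294
grip_force: 12.0
```

Call:
servo_tool:
  steps: "0 0 0.01 0 0 0 0.25; 0 0 0.03 0 0 0 0.25; 0 0 0.07 0 0 0 0.25; 0 0 0.14 0 0 0 0.25; 0 0 0.216 0 0 0 0.25"

```text
time: 9.68
tcp_pos: [0.6513, -0.0062, 0.2326]
ee_rot: [0.707, 0.708, 0.0, 0.0]
wrist_force: [0.1, 0.3, -2.2]
gripper_width: 0.029
grip_force: 12.0
```

```bash
python3 - <<'E'
from h import *
o=observe();print(o["time"],np.round(o["tcp_pos"],4),np.round(o["wrist_force"],2),o["gripper_width"])
g=get_image("wrist");cv2.imwrite("pics/w3.png",g["color"][...,::-1])
T=get_image("top")
for p in([.591,.340,.006],[.461,.344,.006]):print(proj(T,p))
E
```

```text
9.675 [ 0.6513 -0.0062  0.2326] [ 0.13  0.28 -2.17] 0.028987776912088575
[214.33386021 200.27809525]
[214.87520614 244.55701597]
```

View pics/w3.png

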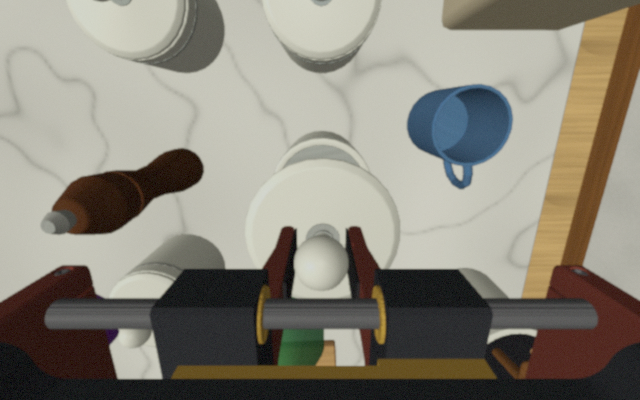

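Lid B is held (2.2 N) and hangs level. I carry it to the tray.

Call:
servo_tool:
  steps: "-0.015 0.08 0 0 0 0 0.25; -0.04 0.2 0 0 0 0 0.25; -0.06 0.32 0 0 0 0 0.25; -0.08 0.44 0 0 0 0 0.25; -0.1 0.55 0 0 0 0 0.25"

```text
time: 10.4
tcp_pos: [0.6006, 0.2708, 0.2291]
ee_rot: [0.707, 0.708, -0.0, -0.0]
wrist_force: [0.1, -0.9, -1.6]
gripper_width: 0.0292
grip_force: 12.0
```

Call:
servo_tool:
  steps: "-0.015 0.09 0 0 0 0 0.25; -0.02 0.13 -0.05 0 0 0 0.25; -0.02 0.142 -0.15 0 0 0 0.25; -0.02 0.142 -0.25 0 0 0 0.25; -0.02 0.142 -0.32 0 0 0 0.25"

```text
time: 11.02
tcp_pos: [0.5898, 0.3393, 0.0657]
ee_rot: [0.707, 0.708, -0.002, -0.001]
wrist_force: [0.3, 0.7, -2.8]
gripper_width: 0.0293
grip_force: 12.0
```

```bash
python3 - <<'E'
from h import *
o=observe();print(o["time"],np.round(o["tcp_pos"],4),np.round(o["ee_rot"],4),np.round(o["wrist_force"],2),o["gripper_width"])
w=get_image("wrist")["color"];t=get_image("top")["color"]
t=cv2.resize(t[160:285,165:300],None,fx=3.2,fy=3.2);w=cv2.resize(w,(640,400))[:,170:530]
cv2.imwrite("pics/m.png",np.hstack([t[:400,:430],w])[...,::-1])
E
```

```text
11.025 [0.5898 0.3393 0.0657] [ 7.065e-01  7.077e-01 -2.100e-03 -7.000e-04] [ 0.32  0.73 -2.79] 0.02925905259495375
```

View pics/m.png

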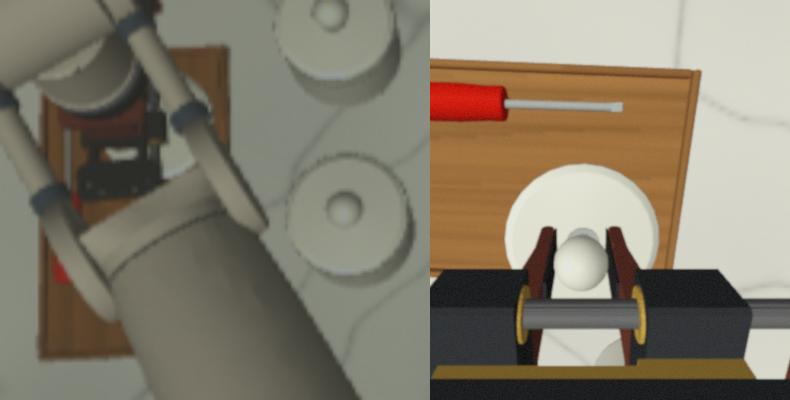

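The lid hangs over the tray's -y half at (582,235), well clear of the screwdriver at about (530,105). I lower it gently.

Call:
servo_tool:
  steps: "0 0 -0.02 0 0 0 0.25; 0 0 -0.04 0 0 0 0.25; 0 0 -0.052 0 0 0 0.25; 0 0 -0.052 0 0 0 0.25"

```text
time: 11.62
tcp_pos: [0.5914, 0.3397, 0.044]
ee_rot: [0.707, 0.707, -0.0, -0.0]
wrist_force: [0.1, 0.6, -3.4]
gripper_width: 0.029
grip_force: 12.0
```

Call:
servo_tool:
  steps: "0 0 -0.003 0 0 0 0.25; 0 0 -0.006 0 0 0 0.25; 0 0 -0.006 0 0 0 0.25"

```text
time: 12.0
tcp_pos: [0.5914, 0.3398, 0.0411]
ee_rot: [0.707, 0.708, -0.0, -0.0]
wrist_force: [1.7, 0.4, -3.2]
gripper_width: 0.0292
grip_force: 12.0
```

Call:
servo_tool:
  steps: "0 0 -0.004 0 0 0 0.25; 0 0 -0.008 0 0 0 0.25; 0 0 -0.008 0 0 0 0.25; 0 0 -0.008 0 0 0 0.25"

```text
time: 12.5
tcp_pos: [0.5914, 0.3398, 0.0372]
ee_rot: [0.707, 0.708, -0.0, -0.0]
wrist_force: [0.2, 0.9, -3.2]
gripper_width: 0.0293
grip_force: 12.0
```

Call:
servo_tool:
  steps: "0 0 -0.003 0 0 0 0.25; 0 0 -0.005 0 0 0 0.25; 0 0 -0.005 0 0 0 0.25"

```text
time: 12.88
tcp_pos: [0.5914, 0.3398, 0.0346]
ee_rot: [0.707, 0.708, -0.0, 0.0]
wrist_force: [0.3, -0.4, -2.2]
gripper_width: 0.0294
grip_force: 12.0
```

Call:
servo_tool:
  steps: "0 0 -0.002 0 0 0 0.25; 0 0 -0.003 0 0 0 0.25; 0 0 -0.003 0 0 0 0.25"

```text
time: 13.25
tcp_pos: [0.5915, 0.3399, 0.0334]
ee_rot: [0.707, 0.708, 0.0, 0.0]
wrist_force: [-0.1, -1.2, -1.0]
gripper_width: 0.0291
grip_force: 12.0
```

Call:
servo_tool:
  steps: "0 0 -0.002 0 0 0 0.25; 0 0 -0.002 0 0 0 0.25; 0 0 -0.002 0 0 0 0.25"

```text
time: 13.62
tcp_pos: [0.5916, 0.3402, 0.0332]
ee_rot: [0.707, 0.708, 0.001, 0.0]
wrist_force: [-2.1, -0.7, 5.5]
gripper_width: 0.0289
grip_force: 12.0
```

The lid rests on the tray. I release, rise and go back to C for the ungripped push.

Call:
servo_tool:
  steps: "0 0 0 0 0 0 0.4; 0 0 0 0 0 0 0.6; 0 0 0.06 0 0 0 0.7; 0 0 0.17 0 0 0 0.7; 0 0 0.29 0 0 0 0.7"
  squeeze: 4

```text
time: 14.25
tcp_pos: [0.591, 0.3394, 0.1771]
ee_rot: [0.707, 0.707, -0.001, -0.0]
wrist_force: [1.0, 0.9, 0.1]
gripper_width: 0.0615
grip_force: 0.0
```

Call:
servo_tool:
  steps: "-0.05 -0.08 0.01 0 0 0 0.6; -0.11 -0.18 0.01 0 0 0 0.6; -0.17 -0.28 0.01 0 0 0 0.6; -0.215 -0.348 0.01 0 0 0 0.6; -0.215 -0.348 0.01 0 0 0 0.6"

```text
time: 14.88
tcp_pos: [0.4833, 0.1641, 0.1825]
ee_rot: [0.708, 0.707, 0.0, 0.0]
wrist_force: [0.1, 0.9, 0.4]
gripper_width: 0.0529
grip_force: 0.0
```

```bash
python3 - <<'E'
from h import *
o=observe();print(o["time"],np.round(o["tcp_pos"],4),np.round(o["ee_rot"],4),np.round(o["wrist_force"],2),o["gripper_width"])
g=get_image("wrist");I=g["color"]
p=proj(g,[.484,.166,.141]);print("pred",p,proj(g,[.484,.166,.114]),"1mm x",proj(g,[.485,.166,.141])-p)
w=I[0:300,150:500];t=cv2.resize(get_image("top")["color"][160:285,165:300],None,fx=2.4,fy=2.4)[:300]
cv2.imwrite("pics/m2.png",np.hstack([w,t])[...,::-1])
E
```

```text
14.875 [0.4833 0.1641 0.1825] [7.076e-01 7.066e-01 4.000e-04 4.000e-04] [0.06 0.89 0.39] 0.05286357331139558
pred [323.62519395 217.5109252 ] [323.30301874 205.88868256] 1mm x [ 1.33901654 -0.00232604]
```

View pics/m2.png

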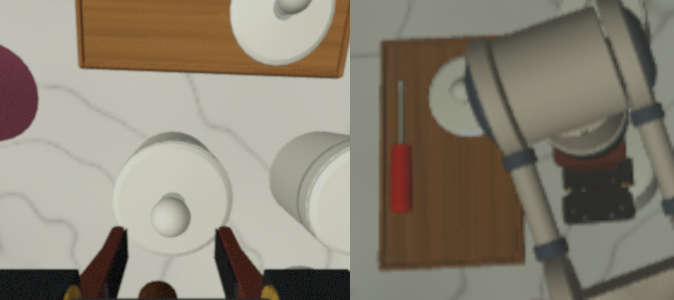

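Lid B lies flat on the tray, clear of the screwdriver. C's ball (170,216) sits about 2 mm left of its lid's centre (173). I push-test C.

Call:
servo_tool:
  steps: "0 0.003 -0.06 0 0 0 0.6; 0 0.003 -0.119 0 0 0 0.5; 0 0.003 -0.119 0 0 0 0.45; 0 0.003 -0.119 0 0 0 0.45"

```text
time: 15.48
tcp_pos: [0.4846, 0.168, 0.1236]
ee_rot: [0.706, 0.708, 0.0, 0.0]
wrist_force: [-0.0, 0.2, 0.8]
gripper_width: 0.0394
grip_force: 0.0
```

Call:
servo_tool:
  steps: "0.008 0 0 0 0 0 0.45; 0.012 0 0 0 0 0 0.45; 0.016 0 0 0 0 0 0.45; 0.016 0 0 0 0 0 0.45"

```text
time: 15.98
tcp_pos: [0.4922, 0.1672, 0.1228]
ee_rot: [0.707, 0.707, 0.0, 0.0]
wrist_force: [-0.6, -0.0, -0.4]
gripper_width: 0.0393
grip_force: 0.0
```

Call:
servo_tool:
  steps: "-0.016 0 0 0 0 0 0.45; -0.024 0 0 0 0 0 0.45; -0.032 0 0 0 0 0 0.45; -0.032 0 0 0 0 0 0.45"

```text
time: 16.48
tcp_pos: [0.4755, 0.1674, 0.1228]
ee_rot: [0.707, 0.708, 0.0, -0.0]
wrist_force: [0.5, -0.2, -0.5]
gripper_width: 0.0399
grip_force: 0.0
```

C yields at about 0.5 N both ways, so it is loose. B and C are the two loose ones, which leaves A (felt tight) and D tight. I grip C and carry it to the other tray spot.

Call:
servo_tool:
  steps: "0.016 0 -0.002 0 0 0 0.45; 0.016 0 -0.002 0 0 0 0.3; 0.016 0 -0.002 0 0 0 0.25; 0.016 0 -0.002 0 0 0 0.25; 0.016 0 -0.002 0 0 0 0.25"
  squeeze: 12

```text
time: 17.1
tcp_pos: [0.4838, 0.1672, 0.1213]
ee_rot: [0.707, 0.708, -0.0, -0.0]
wrist_force: [0.4, -0.9, -1.4]
gripper_width: 0.0292
grip_force: 12.0
```

Call:
servo_tool:
  steps: "0 0 0.01 0 0 0 0.25; 0 0 0.03 0 0 0 0.25; 0 0 0.07 0 0 0 0.25; 0 0 0.12 0 0 0 0.25; 0 0 0.14 0 0 0 0.25"

```text
time: 17.73
tcp_pos: [0.4848, 0.1676, 0.1949]
ee_rot: [0.707, 0.708, 0.002, 0.001]
wrist_force: [0.0, 0.1, -2.6]
gripper_width: 0.0289
grip_force: 12.0
```

Call:
servo_tool:
  steps: "-0.012 0.08 0 0 0 0 0.25; -0.03 0.18 0 0 0 0 0.25; -0.044 0.28 0 0 0 0 0.25; -0.047 0.345 0 0 0 0 0.25; -0.047 0.353 -0.05 0 0 0 0.25"

```text
time: 18.35
tcp_pos: [0.4607, 0.3468, 0.1687]
ee_rot: [0.706, 0.709, 0.002, 0.0]
wrist_force: [-0.1, 0.2, -2.9]
gripper_width: 0.0286
grip_force: 12.0
```

Call:
servo_tool:
  steps: "0 0 -0.08 0 0 0 0.25; 0 0 -0.16 0 0 0 0.25; 0 0 -0.23 0 0 0 0.25; 0 0 -0.25 0 0 0 0.25; 0 0 -0.25 0 0 0 0.25"

```text
time: 18.98
tcp_pos: [0.4604, 0.3438, 0.0418]
ee_rot: [0.707, 0.708, -0.0, -0.0]
wrist_force: [0.2, -0.2, -1.5]
gripper_width: 0.029
grip_force: 12.0
```

Call:
servo_tool:
  steps: "0 0 -0.005 0 0 0 0.25; 0 0 -0.01 0 0 0 0.25; 0 0 -0.012 0 0 0 0.25; 0 0 -0.012 0 0 0 0.25"

```text
time: 19.48
tcp_pos: [0.4606, 0.3438, 0.036]
ee_rot: [0.707, 0.707, 0.0, 0.0]
wrist_force: [1.4, -0.1, -2.3]
gripper_width: 0.0294
grip_force: 12.0
```

Call:
servo_tool:
  steps: "0 0 -0.001 0 0 0 0.25; 0 0 -0.003 0 0 0 0.25; 0 0 -0.003 0 0 0 0.25"

```text
time: 19.85
tcp_pos: [0.4604, 0.3438, 0.034]
ee_rot: [0.707, 0.708, -0.0, -0.0]
wrist_force: [0.7, 0.4, -2.0]
gripper_width: 0.0291
grip_force: 12.0
```

Call:
servo_tool:
  steps: "0 0 -0.002 0 0 0 0.25; 0 0 -0.002 0 0 0 0.25; 0 0 -0.002 0 0 0 0.25"

```text
time: 20.23
tcp_pos: [0.4604, 0.3438, 0.0332]
ee_rot: [0.707, 0.708, 0.0, -0.0]
wrist_force: [0.5, -0.5, -1.8]
gripper_width: 0.0291
grip_force: 12.0
```

Call:
servo_tool:
  steps: "0 0 -0.002 0 0 0 0.25; 0 0 -0.002 0 0 0 0.25; 0 0 -0.002 0 0 0 0.25"

```text
time: 20.6
tcp_pos: [0.4606, 0.3441, 0.033]
ee_rot: [0.707, 0.708, 0.0, -0.0]
wrist_force: [-3.3, -0.4, 4.8]
gripper_width: 0.0292
grip_force: 12.0
```

The second lid rests on the tray. I release, rise and retreat for a final look.

Call:
servo_tool:
  steps: "0 0 0 0 0 0 0.4; 0 0 0 0 0 0 0.6; 0 0 0.06 0 0 0 0.7; 0 0 0.17 0 0 0 0.7; 0 0 0.29 0 0 0 0.7"

```text
time: 21.22
tcp_pos: [0.46, 0.3433, 0.1774]
ee_rot: [0.707, 0.707, -0.001, -0.0]
wrist_force: [0.4, 0.2, 0.5]
gripper_width: 0.0614
grip_force: 0.0
```

Call:
servo_tool:
  steps: "-0.1 0.06 0.02 0 0 0 0.7; -0.2 0.12 0.05 0 0 0 0.7; -0.28 0.2 0.08 0 0 0 0.7; -0.34 0.3 0.08 0 0 0 0.7; -0.34 0.3 0.08 0 0 0 0.7"

```text
time: 21.85
tcp_pos: [0.2879, 0.4962, 0.2163]
ee_rot: [0.705, 0.709, -0.0, -0.0]
wrist_force: [-0.0, -0.2, -1.3]
gripper_width: 0.0615
grip_force: 0.0
```

```bash
python3 - <<'E'
from h import *
o=observe();print(o["time"],np.round(o["tcp_pos"],4),np.round(o["wrist_force"],2))
t=get_image("top")["color"];s=get_image("scene")["color"]
a=cv2.resize(t[130:280,165:425],None,fx=2.6,fy=2.0);b=cv2.resize(s[140:260,250:440],(676,290))
cv2.imwrite("pics/f.png",np.vstack([a,b])[...,::-1])
E
```

```text
21.85 [0.2879 0.4962 0.2163] [-0.04 -0.22 -1.26]
```

View pics/f.png

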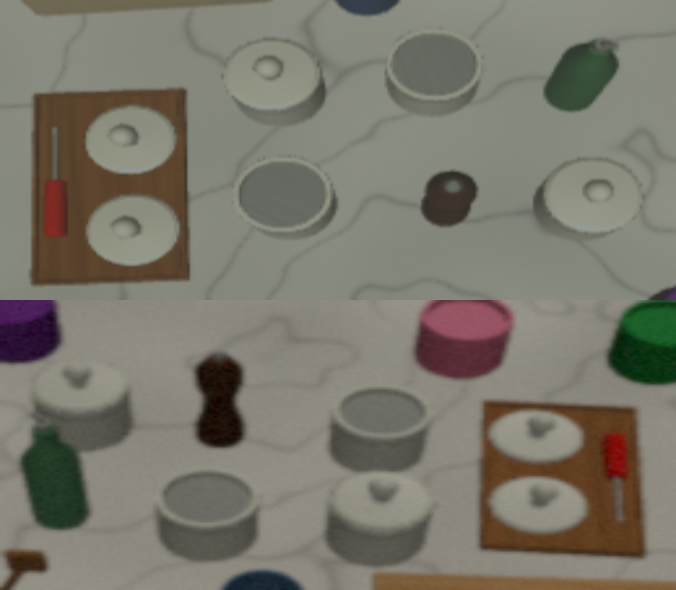

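Both loose lids lie flat on the tray at (130,140) and (132,230), clear of the screwdriver. A at (273,80) and D at (592,197) are closed and upright, and nothing else has moved. I hand the job in.

```bash
python3 -c "
from rig import manip;print(manip.sign_off())"
```

```text
the job is handed in; nothing more can be done
None
```

The job is handed in: the two lids with loose knobs (B and C) lie flat on the tray clear of the screwdriver, and A (which I felt was tight) and D (not tested; taken as tight because the judging names two loose and two tight lids) are still closed on their canisters.

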